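Clamp a potted cutting for grafting

ROBOT

A 6-joint arm with a two-finger parallel gripper is mounted at the origin on the work surface. World frame = base frame: x ahead of the robot, y to its left, z up, the work surface at z = 0. Lengths are in mm, angles in rad, forces in N, time in s.
With the tool pointing down it reaches from about 275 to 1000 mm from the base axis. Payload 8.4 kg.
Tool frame: the origin (TCP) lies at the very end of the fingers, on their centre line; the grasp point (between the pads) lies 19 mm behind it; z points along the fingers, y is the direction in which the jaws open and shut (so a half turn about z gives the same grasp; the last joint's range is limited). The gripper opens to 85 mm and grips with 20 to 120 N. Pads are 22 mm wide; open, the fingers measure 114 mm over their backs; the gripper's body (76 mm by 85 mm) begins 54 mm behind the grasp point. The pads swing forward as they close: fully open they stand 13 mm farther back than shut.
Start: joints at [-1.185, 0.353, 1.633, -0, 1.155, -0.002], TCP at [236.344, -578.593, 231.281] pointing down, gripper open.
Joint ranges: [-2.63, 2.63], [-0.92, 2.1], [0.06, 2.66], [-1.3, 4.44], [0, 2.69], [-3.02, 3.02]. Speed limits (rad/s): [2.22, 2.22, 2.79, 3.14, 3.14, 3.14].

INTERFACE

Orientations are given as [roll, pitch, yaw] about the fixed x, y, z axes, in that order (R = Rz(yaw) Ry(pitch) Rx(roll)).
In Python, from rig import r gives the robot as it stands.
- The arm moves only by the tool move_arm, never from a script. Its argument "increments" is a list of rows, each an object of numbers: "tx", "ty", "tz": the shift along the tool's x, y, z in cm; "rx", "ry", "rz": the turn, a rotation vector about the tool's x, y, z in degrees; "gripper": the gripper's target within -1 to 1 (fully open at 1, half-way at 0, shut at -1). A call has 1 to 12 rows; each row shifts and turns the commanded pose from where the row before left it, along the tool's axes as they then stand; what a row does not reach is not made up. A row lasts 1/10 s, in which the tool goes at most 50 mm and 8.59 degrees, less where a joint would pass 70% of its speed; a pose out of reach is approached as far as the arm can. A call is refused whole if a number of a shift passes 5 or a number of a turn 8.59, either way. A call with a gripper value outside its range is refused whole. The fingers move at their own pace and stop on an object; "squeeze" is the grip in N (left out, the last holds). Time passes only in rows, so rows that do not move let the fingers close. It gives the time, the measured TCP pose, the force and the opening at its end, in the units of the state.
- r.sense(): the state, without advancing time (a new reading comes with each control period).
- r.grab_frame(name): name is "scene" or "top"; returns (picture, depth): 400x640x3 uint8, red, green, blue; 400x640 float32, mm along the optical axis (not along the pixel's ray), 0 where there is no reading.
- r.camera_model(name): a dict with "fx", "fy", "cx", "cy" (pixels), "R" (3x3) and "t" (3): a world point X has camera coordinates R X + t. Camera axes: x right, y down, z forward; pixel columns grow to the right and rows downward; lengths in mm; the calibration is good to about 2 mm. A picture is of the moment at which its call begins. camera_model takes no time and is no camera call.
- r.sign_off(): hands the job in, once; it reports no verdict.
Trained networks look in the newest picture that a camera, given by its name, has taken for a name from the list of things; names that differ only in an ending like _2 or _b are one class to them, and where a whole thing is asked for, a point or a joint stands for the part that bears it (a point fixed in the world has none). Each returns a list of dicts, best first, with "confidence" (0 to 1); they miss things now and then, are a little off and sometimes report something else, mostly with a low value. They report only what shows in the picture. A call takes as long as a camera call. They do not tell look-alikes from the thing itself.
- r.cut_out(query, camera): "mask" (400x640 bool, what is visible of it) and "bbox" ([left, top, right, bottom] in pixels, round what is visible of it).
- r.place_of(query, camera): "location" ([row, column] in pixels: a listed point, or the origin of a listed thing).
The state is a dict: "clock": time; "qpos": joint angles; "qvel": joint speeds; "joint_efforts": joint torques, N m; "eef_pos": TCP position; "tcp_rot": TCP orientation; "contact_force": force on the tool from outside, world axes, zero at the start; "wrist_torque": the same for the moment, N m; "opening": opening from 0.0 (shut) to 1.0 (fully open).
Only numpy, scipy, OpenCV 4.12 (cv2) and the standard library are available. Lean on these libraries where they do the work, as an engineer would, in place of code of your own. Each camera call takes 0.05 s, during which the arm holds its last target. There are 200 camera calls.

TASK

Get the potted hardwood cutting ready for grafting: lift the pot (its woody stub is a good handle), stand it upright on the board between the clamp's jaws with a flat side facing the blue fixed jaw, and let go of it. Then pump the orange trigger until the foot has pushed the pot against the fixed jaw and the foot's yellow spring is squeezed in by about half, without crushing the pot. Finish while still holding the trigger pulled in, and leave the cactus pot, the trap pot and the spray bottle where they stand.

Things in the scene. Friction and masses are not known exactly. Their poses are not given: they have to be found in the camera images.
- cutting: Loose dark green square plant pot, 60 x 60 mm and 60 mm tall, about 0.3 kg, filled with dark soil; a round upright brown woody stub, 22 mm in diameter, stands in its centre from 60 to 140 mm above the pot's underside. Origin: centre of the pot's underside, z up, x and y square to its sides. The thin pot is crushed if the foot presses on it with more than 15 N. Sliding it along the board takes 1 to 5 N.
- clamp: One-hand ratchet clamp (blue) screwed to a fixed plywood board, 110 mm (x) by 310 mm (y, from -185 to +125 mm), 12 mm thick. Origin: underside of the board, on the line of the rod; z up, +y is the direction in which the rod advances, at a height of 50 mm. A blue housing 38 mm wide (x) spans y -152 to -56 mm up to z 95 mm. A fixed grip post, 26 mm wide in x and 14 mm thick (y -140 to -126 mm), rises from it to z 190 mm; the orange trigger stands beside it on the +y side.
- stop_jaw: Blue fixed jaw of the clamp, 60 mm wide (x), 66 mm tall, 16 mm thick, standing on the board. Origin: lower edge, middle, of its flat face; the face looks to the clamp's -y and lies 100 mm along +y from the clamp's origin. Axes as the clamp's.
- foot_face (a point): Middle of the face of the orange moving foot, 46 mm wide (x) and 50 mm tall, that faces the fixed jaw (towards +y); 44 mm above the underside of the board. It lies 85 to 99 mm from the fixed jaw's face at the start.
- foot: The orange foot itself, 7 mm thick plate; origin and axes as point foot_face.
- rod (a joint): How far the pushing rod has been advanced, m (0 = fully back with the foot face 105 mm from the fixed jaw, 0.065 = all the way out). The trigger drives it by a pawl on a saw-tooth rack of 4 mm pitch: the first 0 to 4 mm of a pull may be idle, each full pull advances it about 8 mm, and when the trigger goes back a second pawl holds it, after slipping back up to 4 mm if the foot is pressing. It cannot be pushed back by hand.
- foot_spring (a joint): How far the yellow spring between rod and foot is squeezed in, m: 0 = free, 0.016 = fully in (solid). The spring's stiffness is 800 N/m, so 0.008 means the foot presses with 6.4 N and 0.015 with 12 N.
- trigger (a joint): Angle of the trigger about its pivot, rad: 0 = released, 0.32 = pulled home. A return spring brings it back. The pivot lies at y -98 mm, z 98 mm in the clamp's frame, its axis along the clamp's x; pulling moves the upper part towards the clamp's -y, towards the grip post. It takes 2 to 4 N at the grip point when the foot is free, up to about 11 N when the foot presses.
- trigger_blade: The orange trigger: an upright blade 26 mm wide (x), 12 mm thick, reaching 88 mm up from the pivot. Released, it leans 0.16 rad towards the jaws; pulled home, it leans 0.16 rad the other way. Origin at the pivot, axes those of the clamp when released. Released, blade and post together are about 58 mm thick at the grip point, pulled home about 38 mm.
- trigger_grip (a point): Point on the blade's front face (the face towards the jaws, +y), mid-width, 65 mm from the pivot: where a finger pulls. Pulled home it has moved 21 mm towards -y. Released it lies at y -82 mm, z 161 mm in the clamp's frame.
- cactus_pot: Bystander: loose green square pot, 60 mm wide and 60 mm tall, with pinkish gravel and small round cacti (to 75 mm); no stub. Origin: centre of its underside.
- trap_pot: Bystander: loose green square pot, 70 mm wide, 65 mm tall, with a yellow card on a stalk (to 148 mm). Origin: centre of its underside.
- spray_bottle: Bystander: loose white and blue spray bottle, 90 mm in diameter, 226 mm tall, with a yellow collar. Origin: centre of its underside.
Things that resemble listed ones, but are neither listed nor needed, are in the scene too. Leave any purple look-alike of the cutting alone.

How it is judged (in metres and radians):
On the way, in this order (a step that is already met when the one before it is completed fails the run):
1. the cutting stands upright on the board between the jaws, let go, the foot not yet pressing (z of cutting in the frame of clamp between 0.007 and 0.017 m and y of cutting in the frame of clamp between 0.02 and 0.075 m and x of cutting in the frame of clamp between -0.025 and 0.025 m and angle between cutting's own z axis and vertical below 0.1 rad and contact force between the fingers and cutting below 0.1 N and contact force between foot and cutting below 2 N), for 0.2 s.
2. the foot has pushed the pot against the fixed jaw (contact force between foot and cutting above 2 N and contact force between stop_jaw and cutting above 0.4 N), for 0.1 s.
At the end, for the whole second after the job is handed in: Pot upright (0.1 rad) on the board, flat between foot and fixed jaw (0.12 rad), within 25 mm of the rod's line; foot presses with 3.5 to 12 N, pot bears on the fixed jaw (over 0.4 N); the robot presses the trigger with over 1 N and holds it pulled over 0.04 rad, not touching the pot (contact force between foot and cutting between 3.5 and 12 N and contact force between stop_jaw and cutting above 0.4 N and contact force between any of the fingers, the arm and trigger_blade above 1 N and value of joint trigger above 0.04 rad and contact force between each of the arm, the fingers and cutting below 0.1 N and z of cutting in the frame of clamp between 0.007 and 0.017 m and x of cutting in the frame of clamp between -0.025 and 0.025 m and angle between cutting's own z axis and vertical below 0.1 rad and (angle between the x axis of cutting and the x axis of clamp, either way round below 0.12 rad or angle between the x axis of cutting and the y axis of clamp, either way round below 0.12 rad)); the arm keeps its last pose, push and grip.
It fails at once if the pot is crushed: the foot presses with more than 15 N (contact force between foot and cutting above 15 N).
It fails at once if the cutting is knocked over (tilted more than 0.6 rad) (angle between cutting's own z axis and vertical above 0.6 rad).
It fails at once if the cactus pot is moved more than 30 mm (distance of cactus_pot from where it was at the start of the episode above 0.03 m).
It fails at once if the trap pot is moved more than 30 mm (distance of trap_pot from where it was at the start of the episode above 0.03 m).
It fails at once if the spray bottle is moved more than 30 mm (distance of spray_bottle from where it was at the start of the episode above 0.03 m).
It also fails if it takes over 67 s, if anything falls off the work surface, if the arm or the gripper's body presses on something with over 40 N, if the wrist force passes 120 N, or if a joint passes its speed limit or range.

## Working session

There is one attempt and no reset: what is moved stays moved. The work goes in short steps, Python scripts to look and compute and a tool call to move; the robot and the scene stay as the last step left them, time stands still between calls to the robot, and variables do not carry over. Pictures are saved under pics/ and viewed, about 8 in all and at most 12, crops included, and the job is handed in when it is done.

Besides the shell and the picture viewer there is one more tool, called after ">>>" by a JSON object that holds its "method" and its "body", one argument or row to a line. move_arm: Moves the arm, as the interface text tells. Its arguments: {"type":"object","properties":{"increments":{"type":"array","items":{"type":"object","properties":{"tx":{"type":"number"},"ty":{"type":"number"},"tz":{"type":"number"},"rx":{"type":"number"},"ry":{"type":"number"},"rz":{"type":"number"},"gripper":{"type":"number"}}}},"squeeze":{"type":"number"}},"required":["increments"]}

```bash
ls; mkdir -p pics; cat > h.py <<'E'
from rig import r
import numpy as np, cv2
def save(n,f,crop=None,s=1):
    im=f[0][:,:,::-1]
    if crop: l,t,rr,b=crop; im=im[t:b,l:rr]
    cv2.imwrite('pics/'+n,cv2.resize(im,None,fx=s,fy=s,interpolation=cv2.INTER_CUBIC) if s!=1 else im)
def pts(cam,depth,mask):
    m=r.camera_model(cam); R=np.array(m['R']);t=np.array(m['t'])
    v,u=np.nonzero(mask&(depth>0)); z=depth[v,u]
    return (np.c_[(u-m['cx'])/m['fx']*z,(v-m['cy'])/m['fy']*z,z]-t)@R, np.c_[v,u]
def proj(cam,X):
    m=r.camera_model(cam); c=np.array(m['R'])@np.array(X)+np.array(m['t'])
    return [c[0]/c[2]*m['fx']+m['cx'],c[1]/c[2]*m['fy']+m['cy']]
E
python3 - <<'E'
from h import *
np.set_printoptions(precision=3,suppress=True)
for c in('scene','top'):
    f=r.grab_frame(c); save(c+'0.png',f); np.save(c+'_d.npy',f[1])
    for q in('cutting','clamp','stop_jaw','foot','trigger_blade','cactus_pot','trap_pot','spray_bottle'):
        for o in r.cut_out(q,c):
            if o['confidence']<.3: continue
            p,_=pts(c,f[1],o['mask'])
            print(c,q,round(o['confidence'],2),o['bbox'],np.median(p,0).round(),np.percentile(p,2,axis=0).round(),np.percentile(p,98,axis=0).round())
print(r.sense())
E
```

```text
pics
scene cutting 0.92 [240.3, 260.6, 262.7, 290.0] [ 437. -344.   58.] [ 398. -371.    6.] [ 466. -301.  141.]
scene cutting 0.75 [232.3, 307.3, 263.7, 339.3] [ 507. -465.   58.] [ 471. -489.   12.] [ 530. -429.  142.]
scene clamp 0.68 [311.1, 181.1, 375.6, 280.3] [607. -82.  14.] [ 530. -199.    1.] [665. 101. 183.]
scene stop_jaw 0.65 [350.1, 180.1, 367.8, 199.4] [574.  85.  57.] [546.  78.  13.] [602. 115.  81.]
scene trigger_blade 0.62 [334.0, 213.1, 346.4, 231.6] [ 608. -106.  163.] [ 595. -112.  126.] [618. -96. 186.]
scene cactus_pot 0.9 [343.3, 129.8, 366.6, 153.1] [467. 273.  55.] [428. 253.   2.] [497. 318.  73.]
scene trap_pot 0.7 [292.9, 279.6, 326.7, 319.1] [ 624. -331.   63.] [ 577. -365.    5.] [ 658. -285.  147.]
scene spray_bottle 0.69 [384.4, 105.3, 421.0, 172.1] [640. 278. 128.] [594. 258.   1.] [678. 448. 228.]
top cutting 0.85 [395.1, 215.1, 434.4, 246.4] [ 425. -325.   59.] [ 394. -364.   16.] [ 463. -296.  142.]
top cutting 0.75 [446.0, 191.0, 479.5, 215.8] [ 493. -446.   58.] [ 466. -485.    2.] [ 527. -424.  141.]
top clamp 0.82 [249.5, 142.7, 370.2, 195.9]
[... 411 characters left out ...]
3.  60.] [425. 256.   1.] [489. 324.  74.]
top trap_pot 0.95 [393.1, 141.3, 432.9, 179.4] [ 609. -313.   63.] [ 573. -353.    3.] [ 654. -277.  146.]
top spray_bottle 0.81 [130.2, 122.8, 208.2, 177.3] [621. 290. 151.] [589. 261.  -0.] [714. 410. 228.]
{'clock': 0.9, 'qpos': array([-1.185,  0.353,  1.633,  0.   ,  1.155, -0.002]), 'qvel': array([ 0.001, -0.   , -0.   ,  0.002,  0.001, -0.   ]), 'joint_efforts': array([  0.002, -60.514, -34.245,  -0.   ,   0.001,   0.   ]), 'eef_pos': array([ 236.344, -578.604,  231.304]), 'tcp_rot': array([ 3.142, -0.   ,  0.388]), 'contact_force': array([-0.851, -0.48 , -0.687]), 'wrist_torque': array([-0.037, -0.002,  0.039]), 'opening': 1.0008199244729656}
```

```bash
python3 - <<'E'
from h import *
a=cv2.imread('pics/scene0.png');b=cv2.imread('pics/top0.png')
ca=cv2.resize(a[160:350,215:395],None,fx=3,fy=3,interpolation=2)
cb=cv2.resize(b[100:270,240:500],None,fx=3,fy=3,interpolation=2)
cv2.imwrite('pics/ca.png',ca);cv2.imwrite('pics/cb.png',cb)
E
```

```text
(no output)
```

View pics/ca.png

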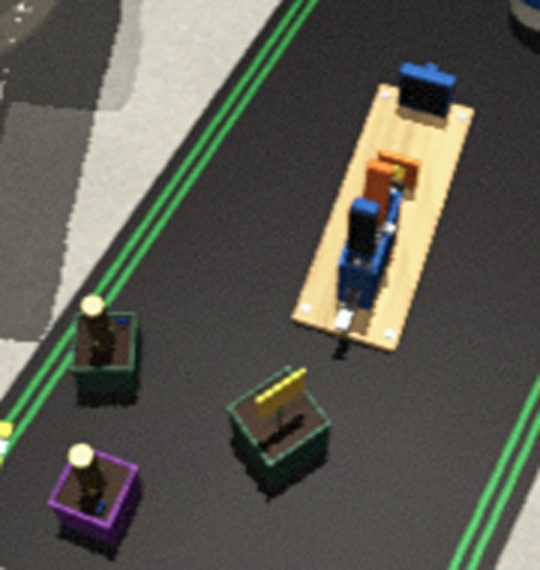

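View pics/cb.png

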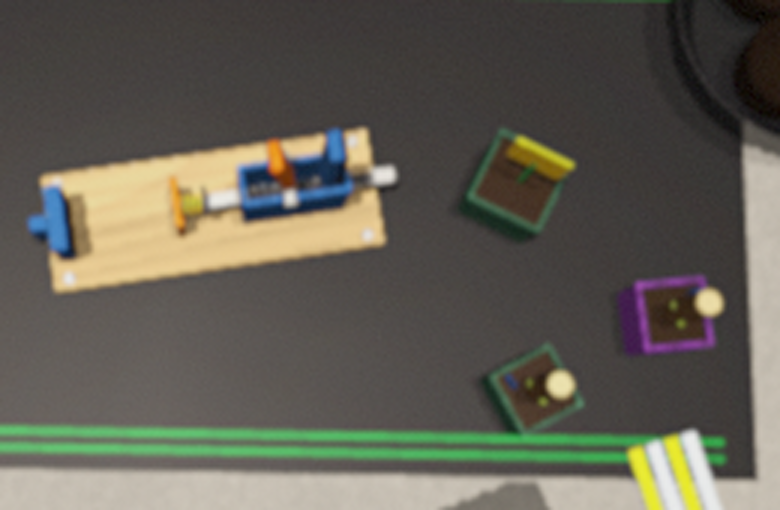

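The first crop shows the candidates. The green pot with a stub is at scene (250,275) and top (415,230). A purple look-alike is at scene (247,323) and top (470,205). The trap pot, green with a yellow card, is at scene (308,300). I choose the green one with the stub. Next I fit the poses.

```bash
python3 - <<'E'
from h import *
np.set_printoptions(precision=3,suppress=True)
F={}
for c in('scene','top'):
    f=r.grab_frame(c)
    m=r.camera_model(c);print(c,'campos',-np.array(m['R']).T@m['t'])
    P,uv=pts(c,f[1],np.ones((400,640),bool))
    rgb=f[0][uv[:,0],uv[:,1]].astype(int)
    def rect(s,lab):
        q=P[s][:,:2].astype(np.float32); mr=cv2.minAreaRect(q)
        print(c,lab,len(q),'z',np.median(P[s][:,2]).round(1),'ctr',np.round(mr[0],1),'size',np.round(mr[1],1),'ang',round(mr[2],2), 'mean',q.mean(0))
    x,y,z=P.T
    near=(abs(x-432)<60)&(abs(y+333)<60)
    for lo,hi in((50,66),): rect(near&(z>lo)&(z<hi),'pot rim')
    rect(near&(z>136),'stubtop'); rect(near&(z>75)&(z<132),'stub')
    cl=(x>500)&(x<690)&(y>-230)&(y<150)
    wood=cl&(z>8)&(z<16)&(rgb[:,0]>rgb[:,2]*1.25)&(rgb[:,0]>110)
    rect(wood,'board')
    blue=(rgb[:,2]>rgb[:,0]*1.5)&cl
    rect(blue&(y>60)&(z>20),'jaw'); rect(blue&(y>60)&(z>74)&(z<82),'jawtop')
    rect(blue&(y<0)&(z>150),'post'); rect(blue&(y<0)&(z>182),'posttop')
    rect(blue&(y<0)&(z>85)&(z<100),'housing')
    org=(rgb[:,0]>rgb[:,2]*2)&cl&(rgb[:,0]>rgb[:,1]*1.4)
    rect(org&(y<-60)&(z>105),'trig'); rect(org&(y>-60)&(z>20),'foot')
    for q in('clamp','stop_jaw','foot_face','trigger_grip','cutting'):
        for o in r.place_of(q,c)[:2]: print(c,q,o['location'],round(o['confidence'],2))
E
```

```text
scene campos [ 848.175 -708.642 1246.884]
scene pot rim 343 z 58.0 ctr [ 428.9 -334.6] size [60.9 62.6] ang 30.17 mean [ 432.354 -338.417]
scene stubtop 43 z 140.1 ctr [ 429.1 -334.2] size [17.1 20.2] ang 32.86 mean [ 429.445 -335.337]
scene stub 69 z 103.8 ctr [ 434.2 -337.2] size [21.6 12.3] ang 61.1 mean [ 434.811 -339.81 ]
scene board 1605 z 12.0 ctr [595.5 -45.8] size [110.2 312.1] ang 9.56 mean [600.811 -52.082]
scene jaw 138 z 74.2 ctr [572.3  97.7] size [59.4 37.2] ang 7.7 mean [574.434  88.457]
scene jawtop 66 z 77.0 ctr [573.5  90.5] size [58.2 18.5] ang 12.66 mean [574.009  89.818]
scene post 39 z 188.7 ctr [ 611.8 -147.6] size [19.7 15.8] ang 25.64 mean [ 612.412 -149.368]
scene posttop 37 z 188.8 ctr [ 612.3 -147.2] size [21.8 13.7] ang 10.16 mean [ 612.344 -149.141]
scene housing 99 z 94.4 ctr [ 607.5 -118.7] size [38. 97.] ang 9.66 mean [ 617.228 -137.444]
scene trig 129 z 165.9 ctr [ 616.5 -120.7] size [24.2 63.1] ang 37.24 mean [ 606.858 -107.788]
scene foot 64 z 57.9 ctr [577.6  24.1] size [ 43.3 108.7] ang 16.37 mean [594.759 -13.532]
scene clamp [222.7, 345.9] 0.9
[... 756 characters left out ...]
 [55.1 15.8] ang 10.23 mean [568.127  91.606]
top post 80 z 188.8 ctr [ 610.8 -144.8] size [26.8 12.8] ang 6.14 mean [ 607.295 -144.717]
top posttop 58 z 189.6 ctr [ 611.1 -145.5] size [25.7 11.9] ang 1.85 mean [ 610.013 -144.887]
top housing 120 z 94.1 ctr [ 604.  -117.2] size [34.  94.4] ang 9.62 mean [ 595.34  -114.982]
top trig 84 z 181.7 ctr [ 601.6 -103.1] size [22.6 22.7] ang 89.16 mean [ 598.74  -101.957]
top foot 21 z 67.9 ctr [583.1 -16. ] size [33.6  4.3] ang 6.17 mean [580.155 -16.077]
top clamp [173.3, 301.3] 0.59
top stop_jaw [175.4, 266.2] 0.79
top foot_face [169.7, 296.2] 0.55
top trigger_grip [155.3, 331.2] 0.67
top cutting [232.1, 412.0] 0.93
top cutting [167.1, 408.1] 0.74
```

>>> {"method": "move_arm", "body": {
  "increments": [
    {"tx":2.7,"ty":-1.54,"gripper":1},
    {"tx":2.7,"ty":-1.54},
    {"tx":2.7,"ty":-1.54},
    {"tx":2.7,"ty":-1.54},
    {"tx":2.7,"ty":-1.54},
    {"tx":2.7,"ty":-1.54},
    {"tx":2.7,"ty":-1.54},
    {"tx":2.7,"ty":-1.54},
    {"tx":2.7,"ty":-1.54},
    {"tx":2.7,"ty":-1.54},
    {}
  ],
  "squeeze": 30
}}

```text
invalid input
```

>>> {"method": "move_arm", "body": {
  "increments": [
    {"tx":2.7,"ty":-1.54,"tz":0,"rx":0,"ry":0,"rz":0,"gripper":1},
    {"tx":2.7,"ty":-1.54,"tz":0,"rx":0,"ry":0,"rz":0,"gripper":1},
    {"tx":2.7,"ty":-1.54,"tz":0,"rx":0,"ry":0,"rz":0,"gripper":1},
    {"tx":2.7,"ty":-1.54,"tz":0,"rx":0,"ry":0,"rz":0,"gripper":1},
    {"tx":2.7,"ty":-1.54,"tz":0,"rx":0,"ry":0,"rz":0,"gripper":1},
    {"tx":2.7,"ty":-1.54,"tz":0,"rx":0,"ry":0,"rz":0,"gripper":1},
    {"tx":2.7,"ty":-1.54,"tz":0,"rx":0,"ry":0,"rz":0,"gripper":1},
    {"tx":2.7,"ty":-1.54,"tz":0,"rx":0,"ry":0,"rz":0,"gripper":1},
    {"tx":2.7,"ty":-1.54,"tz":0,"rx":0,"ry":0,"rz":0,"gripper":1},
    {"tx":2.7,"ty":-1.54,"tz":0,"rx":0,"ry":0,"rz":0,"gripper":1},
    {"tx":0,"ty":0,"tz":0,"rx":0,"ry":0,"rz":0,"gripper":1}
  ],
  "squeeze": 30
}}

```text
clock: 2.6
eef_pos: [429.8, -331.6, 231.4]
tcp_rot: [-3.141, -0.001, 0.39]
contact_force: [-0.8, -0.2, -0.1]
opening: 1.002
```

>>> {"method": "move_arm", "body": {
  "increments": [
    {"tx":-0.2,"ty":0.14,"tz":2.8,"rx":0,"ry":0,"rz":0,"gripper":1},
    {"tx":0,"ty":0,"tz":2.8,"rx":0,"ry":0,"rz":0,"gripper":1},
    {"tx":0,"ty":0,"tz":2.8,"rx":0,"ry":0,"rz":0,"gripper":1},
    {"tx":0,"ty":0,"tz":2.8,"rx":0,"ry":0,"rz":0,"gripper":1},
    {"tx":0,"ty":0,"tz":2.8,"rx":0,"ry":0,"rz":0,"gripper":1},
    {"tx":0,"ty":0,"tz":0,"rx":0,"ry":0,"rz":0,"gripper":-1},
    {"tx":0,"ty":0,"tz":0,"rx":0,"ry":0,"rz":0,"gripper":-1},
    {"tx":0,"ty":0,"tz":0,"rx":0,"ry":0,"rz":0,"gripper":-1},
    {"tx":0,"ty":0,"tz":0,"rx":0,"ry":0,"rz":0,"gripper":-1},
    {"tx":0,"ty":0,"tz":0,"rx":0,"ry":0,"rz":0,"gripper":-1},
    {"tx":0,"ty":0,"tz":0,"rx":0,"ry":0,"rz":0,"gripper":-1}
  ],
  "squeeze": 50
}}

```text
clock: 3.7
eef_pos: [427.3, -336.5, 92.4]
tcp_rot: [3.14, -0.001, 0.388]
contact_force: [-1.7, 0.5, 8.0]
opening: 0.243
```

>>> {"method": "move_arm", "body": {
  "increments": [
    {"tx":0,"ty":0,"tz":-1,"rx":0,"ry":0,"rz":0,"gripper":-1},
    {"tx":0,"ty":0,"tz":-2,"rx":0,"ry":0,"rz":0,"gripper":-1},
    {"tx":0,"ty":0,"tz":-2.5,"rx":0,"ry":0,"rz":0,"gripper":-1},
    {"tx":0,"ty":0,"tz":-2.5,"rx":0,"ry":0,"rz":0,"gripper":-1},
    {"tx":0,"ty":0,"tz":-2,"rx":0,"ry":0,"rz":0,"gripper":-1},
    {"tx":0,"ty":0,"tz":0,"rx":0,"ry":0,"rz":0,"gripper":-1},
    {"tx":0,"ty":0,"tz":0,"rx":0,"ry":0,"rz":0,"gripper":-1}
  ],
  "squeeze": 50
}}

```text
clock: 4.4
eef_pos: [426.7, -335.9, 191.3]
tcp_rot: [3.141, -0.0, 0.388]
contact_force: [-0.8, -0.1, -1.9]
opening: 0.248
```

>>> {"method": "move_arm", "body": {
  "increments": [
    {"tx":1.5,"ty":-1.5,"tz":0,"rx":0,"ry":0,"rz":0,"gripper":-1},
    {"tx":2.7,"ty":-2.8,"tz":0,"rx":0,"ry":0,"rz":0,"gripper":-1},
    {"tx":2.7,"ty":-2.8,"tz":0,"rx":0,"ry":0,"rz":0,"gripper":-1},
    {"tx":2.7,"ty":-2.8,"tz":0,"rx":0,"ry":0,"rz":0,"gripper":-1},
    {"tx":2.7,"ty":-2.8,"tz":0,"rx":0,"ry":0,"rz":0,"gripper":-1},
    {"tx":2.7,"ty":-2.8,"tz":0,"rx":0,"ry":0,"rz":0,"gripper":-1},
    {"tx":2.7,"ty":-2.8,"tz":0,"rx":0,"ry":0,"rz":0,"gripper":-1},
    {"tx":2.7,"ty":-2.8,"tz":0,"rx":0,"ry":0,"rz":0,"gripper":-1},
    {"tx":2.7,"ty":-2.8,"tz":0,"rx":0,"ry":0,"rz":0,"gripper":-1},
    {"tx":2.7,"ty":-2.8,"tz":0,"rx":0,"ry":0,"rz":0,"gripper":-1},
    {"tx":2.7,"ty":-2.7,"tz":0,"rx":0,"ry":0,"rz":0,"gripper":-1}
  ]
}}

```text
clock: 5.5
eef_pos: [578.7, 45.6, 189.5]
tcp_rot: [-3.141, 0.003, 0.388]
contact_force: [0.5, -0.7, -2.1]
opening: 0.247
```

>>> {"method": "move_arm", "body": {
  "increments": [
    {"tx":0,"ty":0,"tz":0,"rx":0,"ry":0,"rz":5,"gripper":-1},
    {"tx":0,"ty":0,"tz":0,"rx":0,"ry":0,"rz":5,"gripper":-1},
    {"tx":0,"ty":0,"tz":0,"rx":0,"ry":0,"rz":5,"gripper":-1},
    {"tx":0,"ty":0,"tz":0,"rx":0,"ry":0,"rz":5,"gripper":-1},
    {"tx":0,"ty":0,"tz":0,"rx":0,"ry":0,"rz":0,"gripper":-1},
    {"tx":0,"ty":0,"tz":0,"rx":0,"ry":0,"rz":0,"gripper":-1}
  ]
}}

```text
clock: 6.1
eef_pos: [578.7, 43.9, 190.1]
tcp_rot: [3.142, 0.002, 0.041]
contact_force: [-0.1, -0.4, -1.7]
opening: 0.246
```

```bash
python3 - <<'E'
from h import *
f=r.grab_frame('scene');g=r.grab_frame('top')
cv2.imwrite('pics/p3.png',np.hstack([cv2.resize(f[0][130:270,280:420,::-1],(399,399),interpolation=2),cv2.resize(g[0][100:240,230:370,::-1],(399,399),interpolation=2)]))
s=r.sense();print(s['eef_pos'],s['tcp_rot'])
for c,F in(('scene',f),('top',g)):
    P,uv=pts(c,F[1],np.ones((400,640),bool)); x,y,z=P.T
    rgb=F[0][uv[:,0],uv[:,1]].astype(int)
    grn=(abs(x-579)<60)&(abs(y-44)<60)&(z>95)&(z<165)&(rgb[:,1]>rgb[:,0]*1.15)
    if grn.sum()>5: print(c,grn.sum(),P[grn].min(0).round(),P[grn].max(0).round(),cv2.minAreaRect(P[grn][:,:2].astype(np.float32)))
E
```

```text
[579.04286429  43.89643528 190.6360462 ] [3.14155003e+00 1.03361411e-03 4.06493452e-02]
scene 279 [550.   9.  98.] [615.  76. 165.] ((581.34130859375, 42.25146484375), (60.587764739990234, 61.93793869018555), 9.45348834991455)
top 8 [569.  70. 156.] [579.  73. 161.] ((574.0457763671875, 72.06515502929688), (10.448331832885742, 2.4614455699920654), 8.160840034484863)
```

View pics/p3.png

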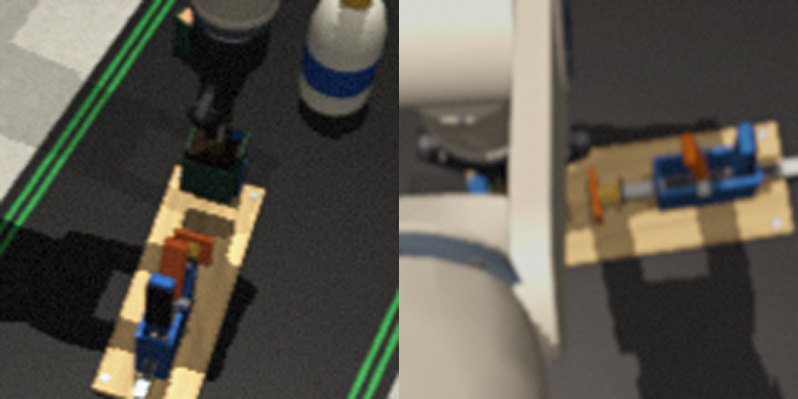

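>>> {"method": "move_arm", "body": {
  "increments": [
    {"tx":0,"ty":0,"tz":1.5,"rx":0,"ry":0,"rz":0,"gripper":-1},
    {"tx":0,"ty":0,"tz":2,"rx":0,"ry":0,"rz":0,"gripper":-1},
    {"tx":0,"ty":0,"tz":2,"rx":0,"ry":0,"rz":0,"gripper":-1},
    {"tx":0,"ty":0,"tz":1.5,"rx":0,"ry":0,"rz":0,"gripper":-1},
    {"tx":0,"ty":0,"tz":0.8,"rx":0,"ry":0,"rz":0,"gripper":-1},
    {"tx":0,"ty":0,"tz":0.4,"rx":0,"ry":0,"rz":0,"gripper":-1},
    {"tx":0,"ty":0,"tz":0.3,"rx":0,"ry":0,"rz":0,"gripper":-1},
    {"tx":0,"ty":0,"tz":0,"rx":0,"ry":0,"rz":0,"gripper":-1},
    {"tx":0,"ty":0,"tz":0,"rx":0,"ry":0,"rz":0,"gripper":-1}
  ]
}}

```text
clock: 7.1
eef_pos: [579.8, 44.0, 106.9]
tcp_rot: [-3.142, -0.001, 0.039]
contact_force: [-0.2, 0.9, -2.4]
opening: 0.245
```

>>> {"method": "move_arm", "body": {
  "increments": [
    {"tx":0,"ty":0,"tz":0.15,"rx":0,"ry":0,"rz":0,"gripper":-1},
    {"tx":0,"ty":0,"tz":0.1,"rx":0,"ry":0,"rz":0,"gripper":-1},
    {"tx":0,"ty":0,"tz":0,"rx":0,"ry":0,"rz":0,"gripper":-1},
    {"tx":0,"ty":0,"tz":0,"rx":0,"ry":0,"rz":0,"gripper":-1}
  ]
}}

```text
clock: 7.5
eef_pos: [579.8, 44.1, 104.5]
tcp_rot: [-3.141, -0.001, 0.039]
contact_force: [-1.4, 1.1, 5.7]
opening: 0.24
```

>>> {"method": "move_arm", "body": {
  "increments": [
    {"tx":0,"ty":0,"tz":0,"rx":0,"ry":0,"rz":0,"gripper":0.3},
    {"tx":0,"ty":0,"tz":0,"rx":0,"ry":0,"rz":0,"gripper":0.3},
    {"tx":0,"ty":0,"tz":0,"rx":0,"ry":0,"rz":0,"gripper":0.3},
    {"tx":0,"ty":0,"tz":0,"rx":0,"ry":0,"rz":0,"gripper":0.3},
    {"tx":0,"ty":0,"tz":0,"rx":0,"ry":0,"rz":0,"gripper":0.3},
    {"tx":0,"ty":0,"tz":-2,"rx":0,"ry":0,"rz":0,"gripper":0.3},
    {"tx":0,"ty":0,"tz":-4,"rx":0,"ry":0,"rz":0,"gripper":0.3},
    {"tx":0,"ty":0,"tz":-4,"rx":0,"ry":0,"rz":0,"gripper":0.3},
    {"tx":0,"ty":0,"tz":-4,"rx":0,"ry":0,"rz":0,"gripper":-1},
    {"tx":0,"ty":0,"tz":-2,"rx":0,"ry":0,"rz":0,"gripper":-1},
    {"tx":0,"ty":0,"tz":0,"rx":0,"ry":0,"rz":0,"gripper":-1}
  ],
  "squeeze": 40
}}

```text
clock: 8.6
eef_pos: [581.2, 44.1, 267.4]
tcp_rot: [-3.141, -0.006, 0.039]
contact_force: [0.5, 0.5, -0.4]
opening: 0.147
```

```bash
cat > m.py <<'E'
from h import *
O=np.array([589.2,-15.2]);a=np.radians(9.65);A=np.array([[np.cos(a),np.sin(a)],[-np.sin(a),np.cos(a)]])
def loc(P): return np.c_[(P[:,:2]-O)@A.T,P[:,2]]
def meas(name):
    f=r.grab_frame('scene');g=r.grab_frame('top')
    cv2.imwrite('pics/'+name,np.hstack([cv2.resize(f[0][160:280,295:395,::-1],(400,480),interpolation=2),cv2.resize(g[0][120:210,235:385,::-1],(400,240),interpolation=2).repeat(1,0) if 0 else cv2.copyMakeBorder(cv2.resize(g[0][130:220,240:380,::-1],(400,257),interpolation=2),0,223,0,0,0)]))
    for c,F in(('scene',f),('top',g)):
        P,uv=pts(c,F[1],np.ones((400,640),bool)); rgb=F[0][uv[:,0],uv[:,1]].astype(int); L=loc(P); x,y,z=L.T
        near=(abs(x)<50)&(y>15)&(y<105)
        rim=near&(z>64)&(z<75)&(rgb[:,2]<rgb[:,1]*1.15)
        if rim.sum()>5: m=cv2.minAreaRect(L[rim][:,:2].astype(np.float32));print(c,'pot',rim.sum(),np.round(m[0],1),np.round(m[1],1),round(m[2],1))
        st=near&(z>145)&(z<158); print(c,'stub',st.sum(),L[st].mean(0).round(1) if st.sum() else '')
        o=(rgb[:,0]>rgb[:,2]*1.8)&(rgb[:,0]>rgb[:,1]*1.5)&(abs(x)<30)
        ft=o&(y>-20)&(y<80)&(z>45)&(z<75); 
        if ft.sum(): print(c,'foot y',ft.sum(),np.percentile(L[ft][:,1],[5,50,95]).round(1),'top',L[ft&(z>64)][:,1].mean().round(1))
        rt=(abs(x)<9)&(y<-150)&(y>-260)&(z>35)&(z<62)
        if rt.sum(): print(c,'rod tail',rt.sum(),np.percentile(L[rt][:,1],[1,5]).round(1))
        t=o&(y<-40)&(y>-140)&(z>178); 
        if t.sum(): print(c,'trig top',t.sum(),L[t].mean(0).round(1))
    s=r.sense();print(s['clock'],s['eef_pos'].round(1),s['tcp_rot'].round(3),s['contact_force'].round(1))
E
python3 -c "from m import *; meas('p4.png')"
```

```text
scene pot 234 [ 2.9 63.4] [60.5 73.5] 0.2
scene stub 36 [  3.8  58.8 151.3]
scene foot y 80 [-4.5 -0.7 54. ] top 14.8
scene rod tail 77 [-198.6 -197.3]
scene trig top 36 [  1.6 -88.6 183.4]
top pot 33 [-0.  68.1] [75.4 50.3] 83.8
top stub 0 
top foot y 42 [-0.9  1.8  5.1] top 2.1
top rod tail 72 [-195.3 -193.8]
top trig top 50 [ -1.1 -83.5 184.4]
8.7 [579.2  43.9 263.5] [ 3.142 -0.     0.039] [ 0.  -0.3  0.3]
```

View pics/p4.png

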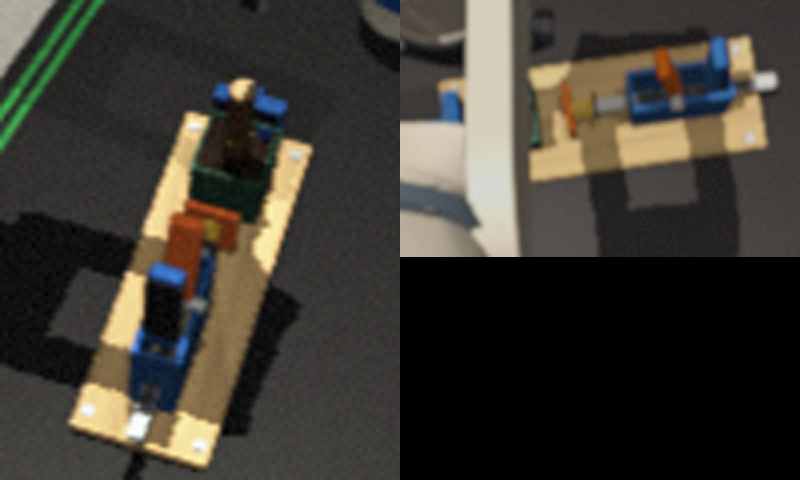

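The pot stands upright between the jaws at about (2, 60) mm in the clamp frame. It is aligned and the foot is clear of it. In the top crop the foot is at about (568,105) and the pot edge at (533,115). Next I move the shut fingers in front of the trigger.

>>> {"method": "move_arm", "body": {
  "increments": [
    {"tx":0.39,"ty":2.98,"tz":0,"rx":0,"ry":0,"rz":0,"gripper":-1},
    {"tx":0.39,"ty":2.98,"tz":0,"rx":0,"ry":0,"rz":0,"gripper":-1},
    {"tx":0.39,"ty":2.98,"tz":0,"rx":0,"ry":0,"rz":0,"gripper":-1},
    {"tx":0.39,"ty":2.98,"tz":0,"rx":0,"ry":0,"rz":0,"gripper":-1},
    {"tx":0,"ty":0,"tz":0,"rx":0,"ry":0,"rz":-8.1,"gripper":-1},
    {"tx":0,"ty":0,"tz":0,"rx":0,"ry":0,"rz":-8.1,"gripper":-1},
    {"tx":0,"ty":0,"tz":0,"rx":0,"ry":0,"rz":-8.1,"gripper":-1},
    {"tx":0,"ty":0,"tz":0,"rx":0,"ry":0,"rz":-8.1,"gripper":-1},
    {"tx":0,"ty":0,"tz":0,"rx":0,"ry":0,"rz":-8.1,"gripper":-1},
    {"tx":0,"ty":0,"tz":0,"rx":0,"ry":0,"rz":-8.1,"gripper":-1},
    {"tx":0,"ty":0,"tz":0,"rx":0,"ry":0,"rz":-8.1,"gripper":-1},
    {"tx":0,"ty":0,"tz":0,"rx":0,"ry":0,"rz":-8.1,"gripper":-1}
  ]
}}

```text
clock: 9.9
eef_pos: [598.5, -74.4, 261.4]
tcp_rot: [-3.138, 0.001, 1.176]
contact_force: [0.6, 0.2, 0.5]
opening: 0.0
```

>>> {"method": "move_arm", "body": {
  "increments": [
    {"tx":0,"ty":0,"tz":0,"rx":0,"ry":0,"rz":-8.1,"gripper":-1},
    {"tx":0,"ty":0,"tz":0,"rx":0,"ry":0,"rz":-8.1,"gripper":-1},
    {"tx":0,"ty":0,"tz":0,"rx":0,"ry":0,"rz":-8.1,"gripper":-1},
    {"tx":0,"ty":0,"tz":0,"rx":0,"ry":0,"rz":-8.1,"gripper":-1},
    {"tx":0,"ty":0,"tz":0,"rx":0,"ry":0,"rz":0,"gripper":-1},
    {"tx":0,"ty":0,"tz":0,"rx":0,"ry":0,"rz":0,"gripper":-1}
  ]
}}

```text
clock: 10.5
eef_pos: [599.0, -74.5, 262.3]
tcp_rot: [-3.139, -0.001, 1.731]
contact_force: [-0.2, 0.1, -0.0]
opening: -0.001
```

>>> {"method": "move_arm", "body": {
  "increments": [
    {"tx":0,"ty":0,"tz":2.2,"rx":0,"ry":0,"rz":0,"gripper":-1},
    {"tx":0,"ty":0,"tz":2.2,"rx":0,"ry":0,"rz":0,"gripper":-1},
    {"tx":0,"ty":0,"tz":2.2,"rx":0,"ry":0,"rz":0,"gripper":-1},
    {"tx":0,"ty":0,"tz":2.2,"rx":0,"ry":0,"rz":0,"gripper":-1},
    {"tx":0,"ty":0,"tz":2.2,"rx":0,"ry":0,"rz":0,"gripper":-1},
    {"tx":0,"ty":0,"tz":0,"rx":0,"ry":0,"rz":0,"gripper":-1},
    {"tx":-0.5,"ty":0,"tz":0,"rx":0,"ry":0,"rz":0,"gripper":-1},
    {"tx":-0.5,"ty":0,"tz":0,"rx":0,"ry":0,"rz":0,"gripper":-1},
    {"tx":-0.5,"ty":0,"tz":0,"rx":0,"ry":0,"rz":0,"gripper":-1},
    {"tx":-0.5,"ty":0,"tz":0,"rx":0,"ry":0,"rz":0,"gripper":-1},
    {"tx":0,"ty":0,"tz":0,"rx":0,"ry":0,"rz":0,"gripper":-1}
  ]
}}

```text
clock: 11.6
eef_pos: [603.6, -94.9, 154.6]
tcp_rot: [3.14, 0.0, 1.734]
contact_force: [0.1, 2.9, 2.0]
opening: 0.001
```

```bash
python3 -c "from m import *; meas('p5.png')"
```

```text
scene pot 47 [26.  73.1] [18.1 60.3] 8.0
scene stub 0 
scene foot y 3 [-12.7   1.8   2.2] top nan
scene rod tail 69 [-193.7 -192.2]
scene trig top 41 [   1.8 -101.1  186.5]
top pot 119 [ 5.6 89.7] [33.4 63.6] 74.6
top stub 34 [  2.4  65.6 153.1]
11.7 [603.3 -94.4 154.2] [3.141 0.    1.735] [0.1 2.4 1.8]m.py:15: RuntimeWarning: Mean of empty slice.
  if ft.sum(): print(c,'foot y',ft.sum(),np.percentile(L[ft][:,1],[5,50,95]).round(1),'top',L[ft&(z>64)][:,1].mean().round(1))
  ret = ret.dtype.type(ret / rcount)
```

View pics/p5.png

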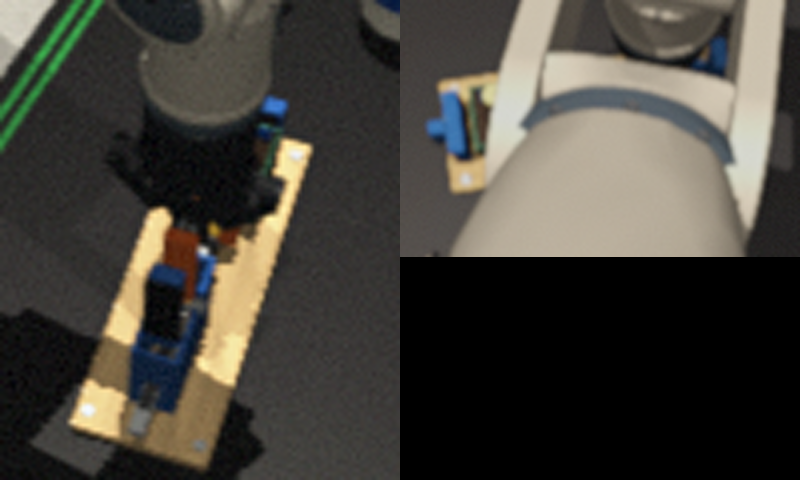

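>>> {"method": "move_arm", "body": {
  "increments": [
    {"tx":-0.5,"ty":0,"tz":0,"rx":0,"ry":0,"rz":0,"gripper":-1},
    {"tx":-0.4,"ty":0,"tz":0,"rx":0,"ry":0,"rz":0,"gripper":-1},
    {"tx":0,"ty":0,"tz":0,"rx":0,"ry":0,"rz":0,"gripper":-1},
    {"tx":0,"ty":0,"tz":0,"rx":0,"ry":0,"rz":0,"gripper":-1}
  ]
}}

```text
clock: 12.1
eef_pos: [604.5, -103.3, 153.9]
tcp_rot: [3.141, 0.0, 1.735]
contact_force: [0.5, 2.9, 3.6]
opening: 0.004
```

```bash
cat > m2.py <<'E'
from m import *
def tail(n=2):
    T=[]
    for _ in range(n):
        f=r.grab_frame('scene');P,uv=pts('scene',f[1],np.ones((400,640),bool));L=loc(P);x,y,z=L.T
        k=(abs(x)<9)&(y<-156)&(y>-260)&(z>35)&(z<62); T.append([np.percentile(y[k],3),k.sum(),(y[k]).mean()])
    g=r.grab_frame('top');P,uv=pts('top',g[1],np.ones((400,640),bool));L=loc(P);x,y,z=L.T
    k=(abs(x)<30)&(y>20)&(y<110)&(z>145)
    rgb=g[0][uv[:,0],uv[:,1]].astype(int)
    rim=(abs(x)<40)&(y>70)&(y<105)&(z>64)&(z<76)&(rgb[:,2]<rgb[:,1]*1.1)
    s=r.sense(); e=loc(np.array([s['eef_pos']]))[0]; F=s['contact_force']
    kt=[]
    print('tail',np.round(T,1).tolist(),'stub',k.sum(),np.round(L[k].mean(0),1) if k.any() else '','rimmax',np.percentile(y[rim],97).round(1) if rim.any() else '','t',s['clock'],'tcp',e.round(1),'Fy',round(float(F[:2]@A[1]),1),'Fz',F[2].round(1))
E
python3 -c "from m2 import *; tail()"
```

```text
tail [[-189.7, 49.0, -174.6], [-190.3, 50.0, -174.3]] stub 60 [  1.5  61.3 152.3] rimmax 91.5 t 12.25 tcp [  0.3 -89.3 153.8] Fy 4.5 Fz 3.7
```

>>> {"method": "move_arm", "body": {
  "increments": [
    {"tx":1.2,"ty":0,"tz":0,"rx":0,"ry":0,"rz":0,"gripper":-1},
    {"tx":1.2,"ty":0,"tz":0,"rx":0,"ry":0,"rz":0,"gripper":-1},
    {"tx":0,"ty":0,"tz":0,"rx":0,"ry":0,"rz":0,"gripper":-1},
    {"tx":0,"ty":0,"tz":0,"rx":0,"ry":0,"rz":0,"gripper":-1},
    {"tx":-0.8,"ty":0,"tz":0,"rx":0,"ry":0,"rz":0,"gripper":-1},
    {"tx":-0.8,"ty":0,"tz":0,"rx":0,"ry":0,"rz":0,"gripper":-1},
    {"tx":-0.8,"ty":0,"tz":0,"rx":0,"ry":0,"rz":0,"gripper":-1},
    {"tx":0,"ty":0,"tz":0,"rx":0,"ry":0,"rz":0,"gripper":-1},
    {"tx":0,"ty":0,"tz":0,"rx":0,"ry":0,"rz":0,"gripper":-1}
  ]
}}

```text
clock: 13.15
eef_pos: [604.6, -103.9, 153.9]
tcp_rot: [3.141, -0.0, 1.734]
contact_force: [0.3, 2.2, 4.0]
opening: 0.004
```

```bash
python3 -c "from m2 import *; tail()"
```

```text
tail [[-181.8, 39.0, -170.1], [-181.8, 39.0, -169.9]] stub 62 [  1.3  61.6 152.2] rimmax 91.8 t 13.3 tcp [  0.3 -89.6 153.9] Fy 3.2 Fz 3.5
```

>>> {"method": "move_arm", "body": {
  "increments": [
    {"tx":1.2,"ty":0,"tz":0,"rx":0,"ry":0,"rz":0,"gripper":-1},
    {"tx":1.2,"ty":0,"tz":0,"rx":0,"ry":0,"rz":0,"gripper":-1},
    {"tx":0,"ty":0,"tz":0,"rx":0,"ry":0,"rz":0,"gripper":-1},
    {"tx":0,"ty":0,"tz":0,"rx":0,"ry":0,"rz":0,"gripper":-1},
    {"tx":-0.8,"ty":0,"tz":0,"rx":0,"ry":0,"rz":0,"gripper":-1},
    {"tx":-0.8,"ty":0,"tz":0,"rx":0,"ry":0,"rz":0,"gripper":-1},
    {"tx":-0.8,"ty":0,"tz":0,"rx":0,"ry":0,"rz":0,"gripper":-1},
    {"tx":0,"ty":0,"tz":0,"rx":0,"ry":0,"rz":0,"gripper":-1},
    {"tx":0,"ty":0,"tz":0,"rx":0,"ry":0,"rz":0,"gripper":-1}
  ]
}}

```text
clock: 14.2
eef_pos: [604.7, -104.0, 154.0]
tcp_rot: [3.141, 0.0, 1.734]
contact_force: [-1.5, 2.4, 4.3]
opening: -0.004
```

```bash
python3 -c "from m2 import *; tail()"
```

```text
tail [[-173.5, 28.0, -166.4], [-174.2, 27.0, -166.9]] stub 61 [  1.3  61.4 152.5] rimmax 91.4 t 14.35 tcp [  0.4 -89.6 154. ] Fy 2.5 Fz 2.8
```

>>> {"method": "move_arm", "body": {
  "increments": [
    {"tx":1.2,"ty":0,"tz":0,"rx":0,"ry":0,"rz":0,"gripper":-1},
    {"tx":1.2,"ty":0,"tz":0,"rx":0,"ry":0,"rz":0,"gripper":-1},
    {"tx":0,"ty":0,"tz":0,"rx":0,"ry":0,"rz":0,"gripper":-1},
    {"tx":0,"ty":0,"tz":0,"rx":0,"ry":0,"rz":0,"gripper":-1},
    {"tx":-0.6,"ty":0,"tz":0,"rx":0,"ry":0,"rz":0,"gripper":-1},
    {"tx":-0.6,"ty":0,"tz":0,"rx":0,"ry":0,"rz":0,"gripper":-1},
    {"tx":-0.6,"ty":0,"tz":0,"rx":0,"ry":0,"rz":0,"gripper":-1},
    {"tx":-0.6,"ty":0,"tz":0,"rx":0,"ry":0,"rz":0,"gripper":-1},
    {"tx":0,"ty":0,"tz":0,"rx":0,"ry":0,"rz":0,"gripper":-1},
    {"tx":0,"ty":0,"tz":0,"rx":0,"ry":0,"rz":0,"gripper":-1}
  ]
}}

```text
clock: 15.35
eef_pos: [604.6, -103.6, 154.0]
tcp_rot: [3.141, 0.0, 1.735]
contact_force: [0.2, 3.6, 3.1]
opening: -0.002
```

```bash
python3 -c "from m2 import *; tail()"
```

```text
tail [[-166.4, 18.0, -161.4], [-166.4, 16.0, -162.7]] stub 63 [  0.9  65.5 152.5] rimmax 95.5 t 15.5 tcp [  0.3 -89.4 153.9] Fy 4.1 Fz 4.3
```

>>> {"method": "move_arm", "body": {
  "increments": [
    {"tx":1.2,"ty":0,"tz":0,"rx":0,"ry":0,"rz":0,"gripper":-1},
    {"tx":1.2,"ty":0,"tz":0,"rx":0,"ry":0,"rz":0,"gripper":-1},
    {"tx":0,"ty":0,"tz":0,"rx":0,"ry":0,"rz":0,"gripper":-1},
    {"tx":0,"ty":0,"tz":0,"rx":0,"ry":0,"rz":0,"gripper":-1},
    {"tx":-0.6,"ty":0,"tz":0,"rx":0,"ry":0,"rz":0,"gripper":-1},
    {"tx":-0.6,"ty":0,"tz":0,"rx":0,"ry":0,"rz":0,"gripper":-1},
    {"tx":-0.6,"ty":0,"tz":0,"rx":0,"ry":0,"rz":0,"gripper":-1},
    {"tx":-0.6,"ty":0,"tz":0,"rx":0,"ry":0,"rz":0,"gripper":-1},
    {"tx":0,"ty":0,"tz":0,"rx":0,"ry":0,"rz":0,"gripper":-1},
    {"tx":0,"ty":0,"tz":0,"rx":0,"ry":0,"rz":0,"gripper":-1}
  ]
}}

```text
clock: 16.5
eef_pos: [604.6, -103.6, 154.0]
tcp_rot: [3.141, -0.0, 1.734]
contact_force: [-0.6, 4.4, 3.8]
opening: -0.002
```

```bash
python3 -c "from m2 import *; tail();meas('p6.png')"
```

```text
tail [[-160.9, 9.0, -158.0], [-158.9, 5.0, -158.2]] stub 65 [  0.8  70.5 152.6] rimmax 100.1 t 16.65 tcp [  0.3 -89.4 154. ] Fy 4.0 Fz 4.0
scene pot 67 [23.7 69.2] [18.9 58.9] 2.5
scene stub 0 
scene rod tail 24 [-159.6 -159. ]
scene trig top 36 [  -0.  -112.3  193.2]
top pot 226 [ 1.8 77.2] [48.3 60.5] 88.3
top stub 64 [  0.8  70.6 153. ]
16.75 [ 604.5 -103.1  153.9] [3.141 0.    1.735] [0.4 3.8 3.9]
```

View pics/p6.png

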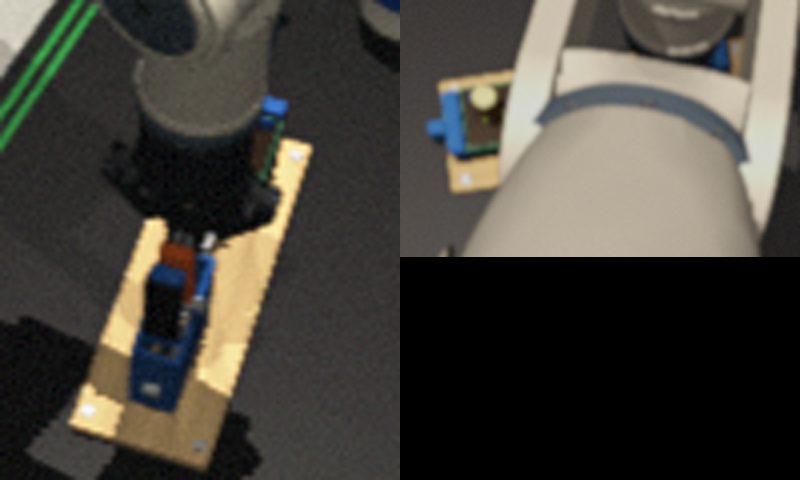

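The pot now bears on, or is very near, the fixed jaw: top crop pot (485,115), jaw face at about (462,120). The rod tail has gone into the housing at scene crop (150,388). I'll release, see how far the rod slips back, then re-pull slowly.

>>> {"method": "move_arm", "body": {
  "increments": [
    {"tx":1.2,"ty":0,"tz":0,"rx":0,"ry":0,"rz":0,"gripper":-1},
    {"tx":1.2,"ty":0,"tz":0,"rx":0,"ry":0,"rz":0,"gripper":-1},
    {"tx":0,"ty":0,"tz":0,"rx":0,"ry":0,"rz":0,"gripper":-1},
    {"tx":0,"ty":0,"tz":0,"rx":0,"ry":0,"rz":0,"gripper":-1},
    {"tx":0,"ty":0,"tz":0,"rx":0,"ry":0,"rz":0,"gripper":-1}
  ]
}}

```text
clock: 17.25
eef_pos: [600.5, -79.5, 153.7]
tcp_rot: [-3.142, 0.0, 1.736]
contact_force: [-0.6, 0.5, 0.7]
opening: -0.001
```

```bash
python3 -c "from m2 import *; tail(3)"
```

```text
tail [[-159.4, 9.0, -158.2], [-161.7, 8.0, -159.5], [-160.0, 10.0, -158.2]] stub 0  rimmax 100.7 t 17.45 tcp [  0.3 -65.5 153.8] Fy 0.5 Fz 0.7
```

>>> {"method": "move_arm", "body": {
  "increments": [
    {"tx":-0.6,"ty":0,"tz":0,"rx":0,"ry":0,"rz":0,"gripper":-1},
    {"tx":-0.6,"ty":0,"tz":0,"rx":0,"ry":0,"rz":0,"gripper":-1},
    {"tx":0,"ty":0,"tz":0,"rx":0,"ry":0,"rz":0,"gripper":-1},
    {"tx":0,"ty":0,"tz":0,"rx":0,"ry":0,"rz":0,"gripper":-1}
  ]
}}

```text
clock: 17.85
eef_pos: [602.6, -91.6, 153.9]
tcp_rot: [3.141, -0.0, 1.735]
contact_force: [-0.4, 3.9, 2.8]
opening: -0.004
```

```bash
python3 -c "from m2 import *; tail(3)"
```

```text
tail [[-158.0, 4.0, -157.2], [-156.9, 1.0, -156.9], [-157.4, 4.0, -157.2]] stub 48 [  1.6  72.9 152.6] rimmax 100.3 t 18.05 tcp [  0.3 -77.2 153.8] Fy 3.2 Fz 2.8
```

>>> {"method": "move_arm", "body": {
  "increments": [
    {"tx":-0.15,"ty":0,"tz":0,"rx":0,"ry":0,"rz":0,"gripper":-1},
    {"tx":-0.15,"ty":0,"tz":0,"rx":0,"ry":0,"rz":0,"gripper":-1},
    {"tx":0,"ty":0,"tz":0,"rx":0,"ry":0,"rz":0,"gripper":-1},
    {"tx":0,"ty":0,"tz":0,"rx":0,"ry":0,"rz":0,"gripper":-1},
    {"tx":0,"ty":0,"tz":0,"rx":0,"ry":0,"rz":0,"gripper":-1}
  ]
}}

```text
clock: 18.55
eef_pos: [602.9, -94.2, 153.8]
tcp_rot: [3.141, -0.0, 1.735]
contact_force: [-0.4, 4.1, 3.7]
opening: 0.001
```

```bash
python3 -c "
from m2 import *; tail(3); meas('p7.png')
for c in('scene','top'):
  f=r.grab_frame(c)
  for q in('cutting','cactus_pot','trap_pot','spray_bottle','foot_spring'):
    for o in r.cut_out(q,c)[:2]:
      p,_=pts(c,f[1],o['mask']); print(c,q,round(o['confidence'],2),o['bbox'],np.median(p,0).round())
f=r.grab_frame('scene');save('p8.png',f,(300,170,380,250),7)
"
```

```text
tail [[-156.1, 1.0, -156.1], [-157.3, 3.0, -156.7], [-156.3, 2.0, -156.1]] stub 60 [  1.1  71.3 152.5] rimmax 100.1 t 18.75 tcp [  0.3 -80.2 153.8] Fy 4.2 Fz 4.3
scene pot 55 [25.8 72.2] [18.6 58.6] 7.9
scene stub 0 
scene foot y 1 [77.8 77.8 77.8] top 77.8
scene rod tail 23 [-156.5 -156.1]
scene trig top 39 [   2.  -101.9  190. ]
top pot 149 [ 1.5 85.6] [37.5 60.6] 87.6
top stub 61 [  1.   71.3 152.2]
18.85 [602.9 -94.3 153.8] [ 3.141 -0.     1.735] [-0.1  4.4  3.4]
scene cutting 0.79 [231.9, 306.9, 263.8, 341.7] [ 507. -465.   58.]
scene cutting 0.6 [359.3, 187.0, 364.7, 201.8] [603.  66.  70.]
scene trap_pot 0.93 [293.6, 280.5, 324.1, 320.1] [ 623. -332.   63.]
scene trap_pot 0.55 [333.0, 218.5, 345.1, 231.2] [ 608. -116.  173.]
scene spray_bottle 0.93 [387.1, 103.8, 416.4, 173.0] [640. 276. 129.]
top cutting 0.7 [259.7, 159.5, 278.4, 183.8] [572.  69.  72.]
top cutting 0.7 [446.1, 189.3, 479.9, 217.6] [ 493. -446.   58.]
top cactus_pot 0.67 [170.5, 195.1, 202.9, 231.6] [458. 284.  59.]
top trap_pot 0.61 [397.4, 142.6, 430.7, 179.1] [ 609. -313.   63.]
```

View pics/p8.png

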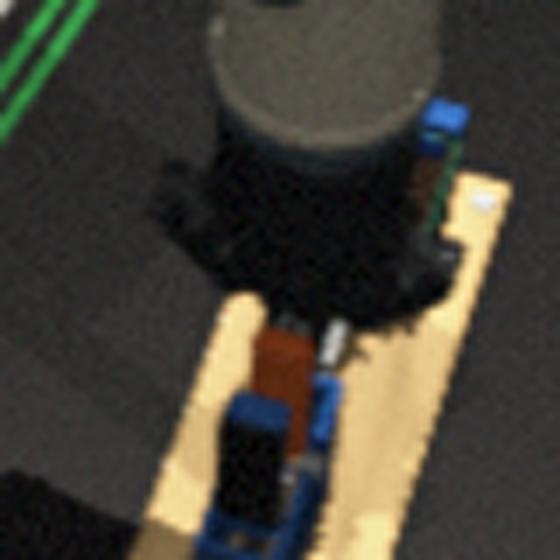

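```bash
python3 -c "
from h import *
print(r.sense()['contact_force']); print(r.sign_off())"
```

```text
[0.11644771 4.42628562 3.6593881 ]
the job is handed in; nothing more can be done
None
```

I placed the cutting upright between the jaws, let go of it, and pumped the trigger until the foot pushed the pot against the fixed jaw. I handed the job in at about 19 s with the trigger still held. Sign-off gives no verdict, so I don't know whether it passed.

**How it was done:** I lifted the green pot by its stub and turned it square to the clamp. I set it down about 60 mm along the rod's line and took the fingers clear. Then I pulled the trigger with the shut fingers for five full strokes of about 8 mm each, plus one part stroke.

**Last checks:**
- **Pot:** its front edge read 100.1 mm along the clamp, and the jaw face is at 100 mm. It was within about 2 mm of the rod's line and square to the jaw within about 2.5°.
- **Trigger:** it was held at roughly 0.15 rad, worked out from the finger position, with about 4 N on the fingers.
- **Spring:** I estimate it is squeezed in by about 9 mm (±1.5), so the foot presses with about 7 N. This comes from how far the rod moved. The gripper hid the spring, so I could not see it directly.
- **Bystanders:** the cactus pot and trap pot read within 1 mm of where they started, and the spray bottle within 2 mm. The last top picture did not report the spray bottle and the last scene picture did not report the cactus pot, so each was checked in one picture only.

**Disagreements:**
- The trigger force was about 1 N lower than I would expect for a 7 N foot press. That is within the noise of that reading.
- The stub read 71.3 mm along the clamp, about 1 mm past where a pot touching the jaw should be. That is within the camera calibration error.

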